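# Tuck the tea keeper's hatch flap under its lip

### The arm

A 7-joint arm with a two-finger parallel gripper is mounted at the origin on the work surface. World frame = base frame: x ahead of the robot, y to its left, z up, the work surface at z = 0. Lengths are in mm, angles in rad, forces in N, time in s.
With the tool pointing down it reaches from about 400 to 875 mm from the base axis. Payload 4.4 kg.
Tool frame: the origin (TCP) lies at the very end of the fingers, on their centre line; the grasp point (between the pads) lies 19 mm behind it; y points along the fingers, z is the direction in which the jaws open and shut, and the axes are right-handed (so a half turn about y gives the same grasp; the last joint's range is limited). The gripper opens to 85 mm and grips with 20 to 120 N. Pads are 22 mm wide; open, the fingers measure 114 mm over their backs; the gripper's body (76 mm by 85 mm) begins 54 mm behind the grasp point. The pads swing forward as they close: fully open they stand 13 mm farther back than shut.
Start: joints at [1.272, 0.628, 0.038, 1.517, -0.027, 0.996, -0.02], TCP at [149.984, -632.473, 231.313] pointing down, gripper open.
Joint ranges: [-3.06, 3.06], [-0.37, 2.12], [-1.25, 1.32], [0.18, 2.47], [-1.1, 4.24], [0.23, 1.98], [-2.94, 2.94]. Speed limits (rad/s): [2.57, 2.57, 3.14, 3.14, 3.14, 3.14, 3.14].

### API

Orientations are given as [roll, pitch, yaw] about the fixed x, y, z axes, in that order (R = Rz(yaw) Ry(pitch) Rx(roll)).
In Python, from cell import ctrl, imaging, finish_job gives the robot as it stands.
- The arm moves only by the shell command python3 -m inch 'ROWS'. ROWS is JSON, one flat list of numbers, 7 for each row, row after row: the opening, from 0 (shut) to 1 (fully open), then the shift along the tool's x, y, z in cm, then the turn, a rotation vector about the tool's x, y, z in degrees. A call has 1 to 12 rows; each row is the pose to reach, as a shift and turn from the pose commanded when the call began, along the tool's axes at that moment; what a row does not reach only later rows make up. A row lasts 1/10 s, in which the tool goes at most 50 mm and 8.59 degrees, less where a joint would pass 70% of its speed; a pose out of reach is approached as far as the arm can. A call with a gripper value outside its range is refused whole. The fingers move at their own pace and stop on an object; the grip force is fixed at half the most. Time passes only in rows, so rows that repeat a pose let the fingers close. It gives the time, the measured TCP pose, the force and the opening at its end, in the units of the state.
- ctrl.read_state(): the state, without advancing time (a new reading comes with each control period).
- imaging.get_image(name): name is "scene" or "top"; returns a dict with "img" (400x640x3 uint8, red, green, blue), "fx", "fy", "cx", "cy" (pixels), "R" (3x3) and "t" (3): a world point X has camera coordinates R X + t. Camera axes: x right, y down, z forward; pixel columns grow to the right and rows downward; lengths in mm; the calibration is good to about 2 mm. A picture is of the moment at which its call begins. There is no depth.
- finish_job(): hands the job in, once; it reports no verdict.
The state is a dict: "clock": time; "qpos": joint angles; "qd": joint speeds; "tau": joint torques, N m; "eef_pos": TCP position; "tool_rot": TCP orientation; "force": force on the tool from outside, world axes, zero at the start; "torque": the same for the moment, N m; "width": finger opening in mm.
Only numpy, scipy, OpenCV 4.12 (cv2) and the standard library are available. Lean on these libraries where they do the work, as an engineer would, in place of code of your own. Each camera call takes 0.05 s, during which the arm holds its last target.

### The job

Close the hatch on the clear tea keeper with the fingertips: fold the open green flap over and press it flat on the lid, then push it forward (its white rib gives a purchase) until its free edge is tucked fully home beneath the green retaining lip, so that it stays shut when you let go. Do not lift anything or shove the keeper out of its place, and leave the tin on its lid and the other things on the bench standing where they are.

Things in the scene. Friction and masses are not known exactly. Their poses are not given: they have to be found in the camera images.
- keeper: Clear plastic tea keeper, a closed box loose on the table: 220 (its x) x 200 (its y) x 90 mm tall, about 1.4 kg. Origin: centre of its underside, z up. White lid top at z = 90 mm with a 56 x 52 mm hatch hole. Green flap hinged on the lid's -x side, green lip on the +x side, both centred on y = -30 mm. The flap folds and tucks towards keeper +x, which is within 30 degrees of world +x.
- flap (a joint): Angle of the green flap about its hinge, rad: 0 = flat, lying along keeper +x; 1.57 = upright; 2.0 = leaning back towards keeper -x (stop). Starts at 1.3 to 1.9. It moves for under 1 N at its edge and when open stays about where it is left, but pressed flat and released untucked it springs up to about 0.32 rad.
- carriage (a joint): Slide of the flap with its slotted hinge along keeper +x, m: 0 = drawn back, 0.016 = home at the stop, its edge about 11 mm under the lip. Starts at 0 to 0.003. A push of about 2 N moves it; it stays where it is left. The flap can pass down in front of the lip only while this is below about 0.004.
- flap_hinge (a point): Middle of the flap's hinge axis (it slides along with the flap): 55 mm to the -x side of the keeper's centre when drawn back, at y = -30 mm, 95 mm above the table. The axis lies along the keeper's y.
- flap_edge (a point): Middle of the flap's free edge, at mid-thickness, 85 mm from the hinge axis. The flap is a plate 70 mm wide and 4 mm thick; the hinge axis runs through mid-thickness, so when flat its top is 97 mm above the table.
- rib_top (a point): Middle of the top of the white cross rib on the flap's outer face (on top when flat, facing keeper -x when upright). The rib is 52 mm wide, 6 mm thick and 8 mm high above the face, its middle 49 mm from the hinge axis.
- lip_edge (a point): Middle of the lower front edge of the green retaining lip, fixed on the keeper at x = 35, y = -30, z = 102 mm. The lip is 60 mm wide and 4 mm thick, overhangs from here 14 mm towards the keeper's +x to a back wall, and leaves 5 mm free above the top of the flat flap.
- tin: Small aluminium tin, 38 mm across, 45 mm tall, standing on the keeper's lid on its +x, +y corner; origin under its centre. Must stay.
- carton_a: Small white carton with a red band, 55 x 90 x 35 mm high, lying on the table close to the keeper's +y side; origin under its centre. Must stay.
- cup: Orange plastic cup, 68 mm across, 75 mm tall, standing close to the keeper's -y side; origin under its centre. Must stay.
- carton_b: Small white carton with a blue band, 55 x 90 x 35 mm high; origin under its centre. Must stay.
- flask: Dark blue flask, 66 mm across, 190 mm tall; origin under its centre. Must stay.
- ladle: Black-handled spoon, 220 mm long, lying on the table; origin under its middle. Must stay.
- bowl: Pale green bowl, 150 mm across, 60 mm tall; origin under its centre. Must stay.

How it is judged (in metres and radians):
On the way, in this order (a step that is already met when the one before it is completed fails the run):
1. the fingers have folded the flap over onto the lid, still drawn back in front of the lip (value of joint flap below 0.15 rad and value of joint carriage below 0.008 m and contact force between the fingers and keeper above 0.1 N), for 0.05 s.
2. the flap's edge is pushed home beneath the lip (value of joint flap below 0.09 rad and value of joint carriage above 0.011 m), for 0.2 s.
At the end, for the whole second after the job is handed in: The flap stays shut by itself: folded to within 0.09 rad of flat and slid at least 11 of its 16 mm home (edge at least 6 mm under the lip), at rest; the keeper stands flat and within 50 mm of where it was, and the tin and the other things are within 50 mm of where they were, tin upright (all of step 2 and height (world z) of keeper below 0.008 m and angle between keeper's own z axis and vertical below 0.05 rad and distance of each of keeper, tin, carton_a, carton_b, cup, flask, ladle, bowl from where it was at the start of the episode below 0.05 m and linear speed of keeper below 0.02 m/s and velocity of joint flap between -0.1 and 0.1 rad/s and angle between tin's own z axis and vertical below 0.2 rad); the robot touches nothing.
It fails at once if the keeper is lifted or tipped (height (world z) of keeper above 0.015 m or angle between keeper's own z axis and vertical above 0.12 rad).
It fails at once if the keeper is shoved more than 50 mm from its place (distance of keeper from where it was at the start of the episode above 0.05 m).
It fails at once if the tin on the lid is lifted, knocked over or moved more than 50 mm (distance of tin from where it was at the start of the episode above 0.05 m or height (world z) of tin above 0.11 m or angle between tin's own z axis and vertical above 0.5 rad).
It fails at once if another thing on the table is lifted, or moved more than 50 mm (distance of any of carton_a, carton_b, cup, flask, ladle, bowl from where it was at the start of the episode above 0.05 m or height (world z) of any of carton_a, carton_b, cup, flask, ladle, bowl above 0.03 m).
It fails at once if an upright cup, flask or bowl is knocked over (angle between any of cup, flask, bowl's own z axis and vertical above 0.5 rad).
It also fails if it takes over 45 s, if anything falls off the work surface, if the arm or the gripper's body presses on something with over 40 N, if the wrist force passes 120 N, or if a joint passes its speed limit or range.

## Working session

There is one attempt and no reset: what is moved stays moved. The work goes in short steps, Python scripts to look and compute and a shell command to move; the robot and the scene stay as the last step left them, time stands still between calls to the robot, and variables do not carry over. Pictures are saved under pics/ and viewed, and the job is handed in when it is done.

```bash
mkdir -p pics
python3 - <<'E'
from cell import ctrl, imaging
import cv2,json
s=ctrl.read_state(); print({k:s[k] for k in ("clock","eef_pos","tool_rot","force","width")})
for n in("scene","top"):
    d=imaging.get_image(n); cv2.imwrite(f"pics/{n}0.png",d["img"][:,:,::-1])
    print(n,d["fx"],d["fy"],d["cx"],d["cy"],d["R"],d["t"])
E
```

```text
{'clock': 0.0, 'eef_pos': array([ 149.84104559, -631.86137805,  230.4084014 ]), 'tool_rot': array([-1.57266128e+00, -3.91761486e-05, -2.90881571e+00]), 'force': array([ 0.96263805, -0.1869586 , -0.10418711]), 'width': 85.53056038393674}
scene 495.4768752985948 495.4768752985948 318.17790692892635 200.50728216179112 [[-0.09210691  0.99563321  0.01519285]
 [ 0.75276303  0.07961024 -0.65346005]
 [-0.65181603 -0.04875157 -0.75680853]] [  63.34514536 -361.49188159 1821.45733771]
top 402.56871828855446 402.56871828855446 314.8784986474736 198.0705927594667 [[-0.02175024 -0.99935331 -0.02863366]
 [-0.99762144  0.02356853 -0.06477639]
 [ 0.06540935  0.02715665 -0.99748891]] [  33.84725294  549.47910041 1085.64625984]
```

View pics/scene0.png

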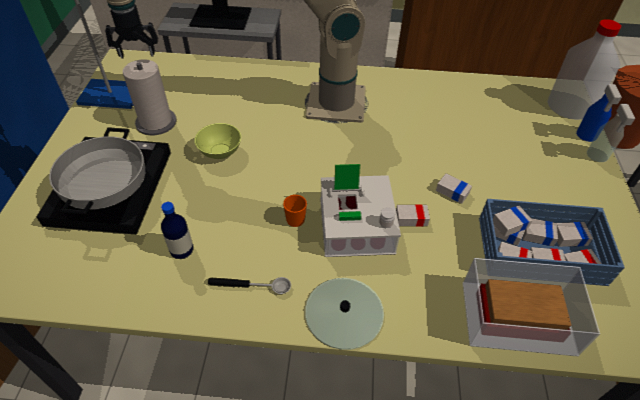

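View pics/top0.png

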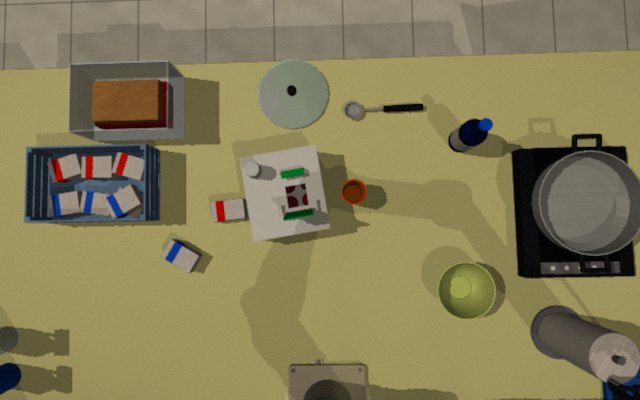

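Both views show the keeper, at about (360,215) in the scene view and (285,193) in the top view. The flap is roughly upright, the lip is on the far side from the robot, the tin is at (252,170) in the top view and the cup at (353,191). Next I'll zoom in.

Run:
```python
import cv2
a=cv2.imread("pics/scene0.png")[150:270,270:440]; b=cv2.imread("pics/top0.png")[135:250,200:375]
cv2.imwrite("pics/sz.png",cv2.resize(a,None,fx=4.5,fy=4.5,interpolation=cv2.INTER_CUBIC))
cv2.imwrite("pics/tz.png",cv2.resize(b,None,fx=4.5,fy=4.5,interpolation=cv2.INTER_CUBIC))
```

```text
(no output)
```

View pics/sz.png

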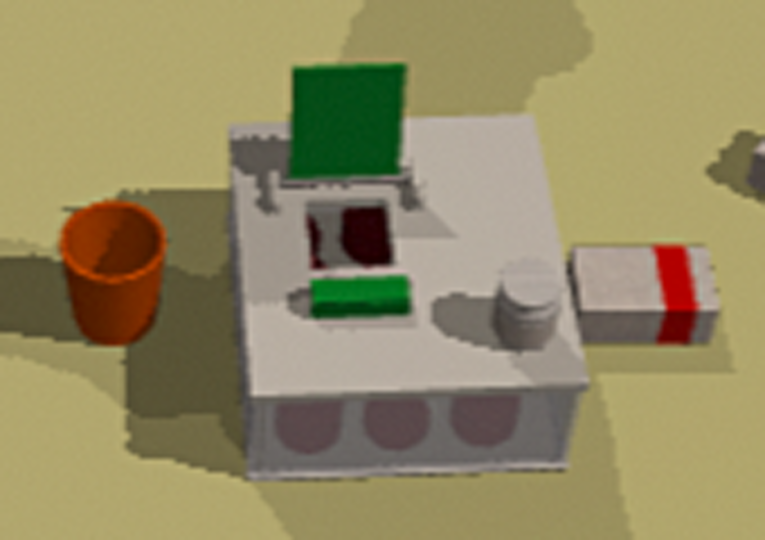

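View pics/tz.png

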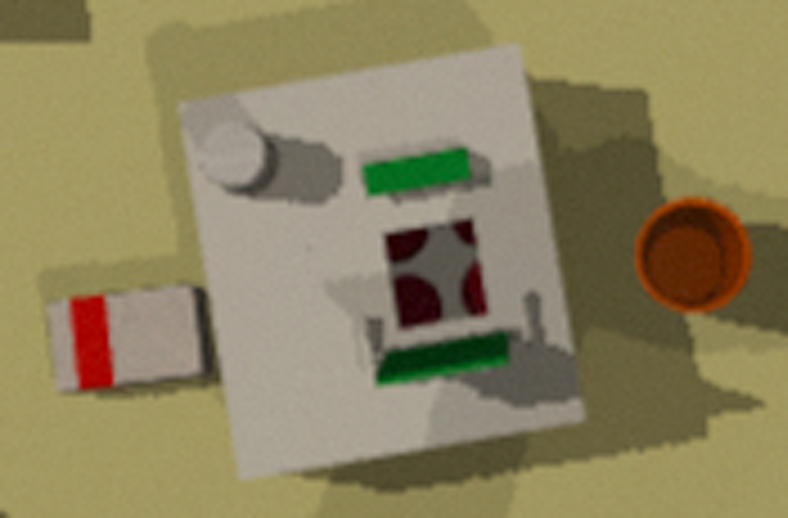

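```bash
cat > fit.py <<'E'
import numpy as np, json
from cell import imaging
from scipy.optimize import least_squares
C={}
def cam(n):
    if n not in C: C[n]=imaging.get_image(n)
    return C[n]
def proj(n,X):
    d=cam(n); c=np.atleast_2d(X)@np.array(d["R"]).T+d["t"]
    return np.c_[d["fx"]*c[:,0]/c[:,2]+d["cx"], d["fy"]*c[:,1]/c[:,2]+d["cy"]]
def unz(p,off,f=4.5): return (np.array(p)+.5)/f-.5+np.array(off)
def K(p,X):
    c,s=np.cos(p[2]),np.sin(p[2]); R=np.array([[c,-s,0],[s,c,0],[0,0,1]])
    return np.atleast_2d(X)@R.T+[p[0],p[1],0]
E
python3 - <<'E'
from fit import *
S=unz([(230,125),(532,117),(587,384),(252,396)],(270,150)); T=unz([(180,103),(520,45),(584,420),(240,478)],(200,135))
XS=np.array([(-110,-100,90),(-110,100,90),(110,100,90),(110,-100,90)]); XT=XS[[2,3,0,1]]
# lip top edges: z=106? front y -60..0
for w in ("both","scene","top"):
    f=lambda p:np.r_[(proj("scene",K(p,XS))-S).ravel()*(w!="top"),(proj("top",K(p,XT))-T).ravel()*(w!="scene")]
    r=least_squares(f,[600,80,0]); print(w,r.x,np.abs(r.fun).max(),r.fun.round(1))
    if w=="both":p=r.x
FS=unz([(292,67),(406,63)],(270,150))
def edge(a,c):return np.array([(-55+c+85*np.cos(a)-2*np.sin(a)*0,y,95+85*np.sin(a)) for y in(-65,5)])
for c in(0,3):
    r=least_squares(lambda q:(proj("scene",K(p,edge(q[0],c)))-FS).ravel(),[1.5]); print(c,r.x,r.fun)
    print("top edge pred zoomed",((proj("top",K(p,edge(r.x[0],c)))-[200,135]+.5)*4.5-.5).round(0))
print("hinge",K(p,[-55,-30,95]),"lip",K(p,[35,-30,102]))
np.save("p.npy",p)
E
```

```text
both [5.62429432e+02 9.89662486e+01 1.46678891e-01] 0.758684030238669 [-0.6 -0.5  0.1 -0.7 -0.  -0.1 -0.8 -0.2 -0.6 -0.4 -0.2 -0.8  0.1  0.
 -0.6  0.2]
scene [5.63560649e+02 9.99149298e+01 1.47782126e-01] 0.43550742380557494 [-0.4 -0.2  0.4 -0.4  0.4  0.2 -0.4  0.2 -0.  -0.  -0.  -0.  -0.  -0.
 -0.  -0. ]
top [5.61830251e+02 9.81106241e+01 1.45645156e-01] 0.4984981740776959 [-0.  -0.  -0.  -0.  -0.  -0.  -0.  -0.  -0.2 -0.3  0.2 -0.5  0.4  0.3
 -0.3  0.4]
0 [1.76631282] [-0.27565454 -0.04525333 -0.22133601  0.13460622]
top edge pred zoomed [[506. 360.]
 [374. 382.]]
3 [1.81198574] [-0.30954856 -0.03213304 -0.27659063  0.14829367]
top edge pred zoomed [[507. 361.]
 [374. 384.]]
hinge [[512.40463076  61.24994848  95.        ]] lip [[601.43820395  74.40376333 102.        ]]
```

Run:
```python
from fit import *
def back(n,px,z):
    d=cam(n);R=np.array(d["R"]);t=np.array(d["t"]).ravel()
    o=-R.T@t; v=R.T@[(px[0]-d["cx"])/d["fx"],(px[1]-d["cy"])/d["fy"],1]
    return (o+v*(z-o[2])/v[2]).round(0)
print("towel base",back("scene",(157,120),10),back("top",(558,332),0)); print("towel h",[back("scene",(143,68),z) for z in(200,250,300)],[back("top",(608,362),z) for z in(200,250,300)])
print("flask",back("scene",(180,250),0),"bowl",back("top",(467,290),60),"cup",back("top",(354,191),75))
print("TCP px",proj("scene",[150,-632,231]),proj("top",[150,-632,231]))
p=np.load("p.npy")
yk=-30
for n,X in {"pre":(-120,yk,215),"behind":(-110,yk,160)}.items(): print(n,K(p,X))
```

```text
towel base [ 181. -611.   10.] [ 176. -623.    0.]
towel h [array([ 150., -622.,  200.]), array([ 220., -586.,  250.]), array([ 290., -550.,  300.])] [array([ 164., -617.,  200.]), array([ 181., -584.,  250.]), array([ 198., -551.,  300.])]
flask [ 704. -385.    0.] bowl [ 301. -366.   60.] cup [562. -82.  75.]
TCP px [[137.44777669  59.41132175]] [[626.13746288 373.73482118]]
pre [[448.10260568  51.74997109 215.        ]]
behind [[457.99522492  53.21150607 160.        ]]
```

```bash
python3 -m inch '[0,0,-4,0,0,0,0, 0,0,-7,0,0,0,0, 0,-4,-7,-3.3,0,0,0, 0,-8,-7,-6.6,0,0,0, 0,-11.5,-7,-9.5,0,0,0, 0,-15,-7,-12.4,0,0,0, 0,-18.5,-7,-15.3,0,0,0, 0,-22,-7,-18.2,0,0,0, 0,-25.5,-7,-21.1,0,0,0, 0,-29,-7,-24,0,0,0, 0,-32,-7,-26.5,0,0,0, 0,-32,-7,-26.5,0,4.9,0]'
```

```text
clock: 1.5
eef_pos: [404.3, -295.0, 301.5]
tool_rot: [-1.573, 0.003, -2.986]
force: [-0.6, -0.5, -0.5]
width: -0.1
```

```bash
python3 -m inch '[0,-1.4,0,-4.8,0,0,0, 0,-2.8,0,-9.6,0,0,0, 0,-4.2,0,-14.4,0,0,0, 0,-5.6,0,-19.2,0,0,0, 0,-7,0,-24,0,0,0, 0,-8.4,0,-28.8,0,0,0, 0,-9.4,0,-33.7,0,0,0, 0,-9.4,4,-33.7,0,0,0, 0,-9.4,8.6,-33.7,0,0,0, 0,-9.4,8.6,-33.7,0,0,0]'
python3 - <<'E'
from fit import *; from cell import ctrl
import cv2
s=ctrl.read_state(); p=np.load("p.npy"); d=np.array(s["eef_pos"])-[p[0],p[1],0]; c,sn=np.cos(p[2]),np.sin(p[2])
print("keeper frame tcp",c*d[0]+sn*d[1],-sn*d[0]+c*d[1],d[2],s["tool_rot"])
for n,(u,v) in {"scene":(270,110),"top":(200,130)}.items(): cv2.imwrite(f"pics/{n}1.png",cv2.resize(cam(n)["img"][v:v+150,u:u+190,::-1],None,fx=4,fy=4,interpolation=cv2.INTER_CUBIC))
E
```

```text
clock: 2.5
eef_pos: [439.7, 46.1, 211.5]
tool_rot: [-1.571, -0.011, -2.993]
force: [-0.6, -0.2, -0.6]
width: -0.0
keeper frame tcp -129.09541352889573 -34.41036828370429 211.46792233568922 [-1.57085378 -0.01069862 -2.9929863 ]
```

View pics/scene1.png

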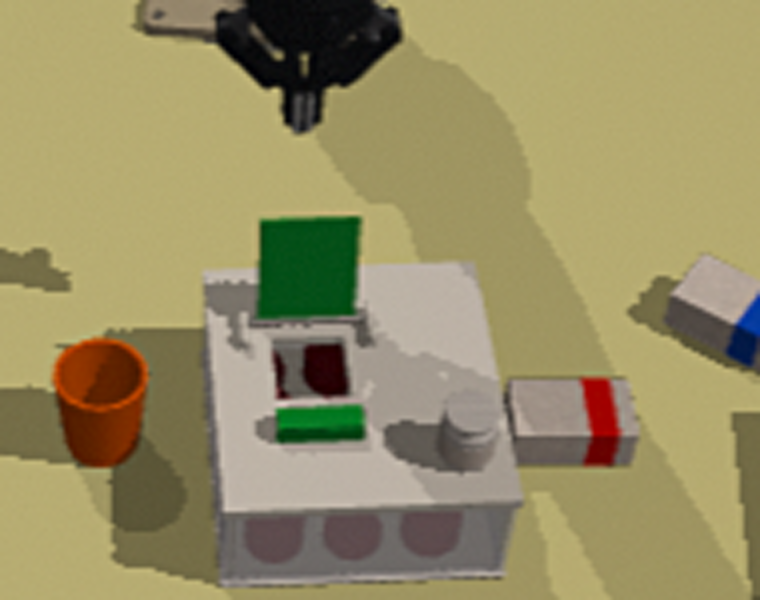

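View pics/top1.png

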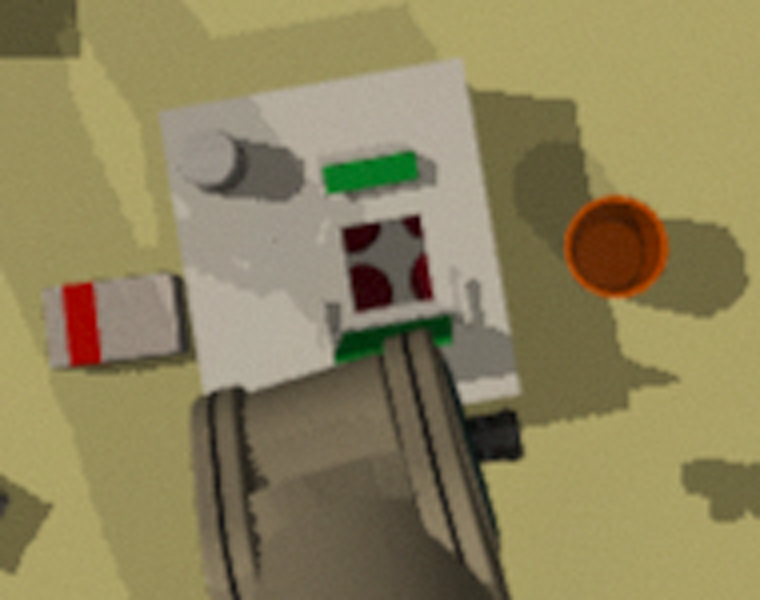

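```bash
cat > kf.py <<'E'
from fit import *; from cell import ctrl
s=ctrl.read_state(); p=np.load("p.npy"); d=np.array(s["eef_pos"])-[p[0],p[1],0]; c,sn=np.cos(p[2]),np.sin(p[2])
f=s["force"]
print("keeper frame tcp",np.round([c*d[0]+sn*d[1],-sn*d[0]+c*d[1],d[2]],1),s["tool_rot"],"F",np.round([c*f[0]+sn*f[1],-sn*f[0]+c*f[1],f[2]],1),s["clock"])
E
python3 -m inch '[0,0,0,0,0,0,0, 0,0,0,0,0,0,0]'; python3 kf.py
```

```text
clock: 2.8
eef_pos: [445.2, 46.2, 217.2]
tool_rot: [-1.571, 0.004, -2.995]
force: [-0.4, -0.3, -0.6]
width: 0.1
keeper frame tcp [-123.6  -35.1  217.2] [-1.57061867  0.00407119 -2.99527203] F [-0.4 -0.2 -0.6] 2.8
```

```bash
python3 -m inch '[0,-1.4,3,-0.5,0,0,0, 0,-1.4,5.7,-0.5,0,0,0, 0,-3.2,5.7,-0.5,0,0,0, 0,-4.8,5.7,-0.5,0,0,0, 0,-6.4,5.7,-0.5,0,0,0, 0,-8.1,5.7,-0.5,0,0,0, 0,-9.4,5.9,-0.5,0,0,0, 0,-10.5,6.2,-0.5,0,0,0, 0,-12.1,7.7,-0.5,0,0,0, 0,-13.2,9.5,-0.5,0,0,0, 0,-13.6,10.5,-0.5,0,0,0, 0,-13.6,10.5,-0.5,0,0,0]'; python3 kf.py
python3 - <<'E'
from fit import *; import cv2
for n,(u,v) in {"scene":(270,110),"top":(200,130)}.items(): cv2.imwrite(f"pics/{n}2.png",cv2.resize(cam(n)["img"][v:v+150,u:u+190,::-1],None,fx=4,fy=4,interpolation=cv2.INTER_CUBIC))
E
```

```text
clock: 4.0
eef_pos: [577.3, 71.0, 109.5]
tool_rot: [-1.571, -0.002, -2.995]
force: [-0.2, -0.6, -0.5]
width: -0.0
keeper frame tcp [ 10.6 -29.8 109.5] [-1.57075788e+00 -1.52897531e-03 -2.99458964e+00] F [-0.3 -0.5 -0.5] 4.0
```

View pics/scene2.png

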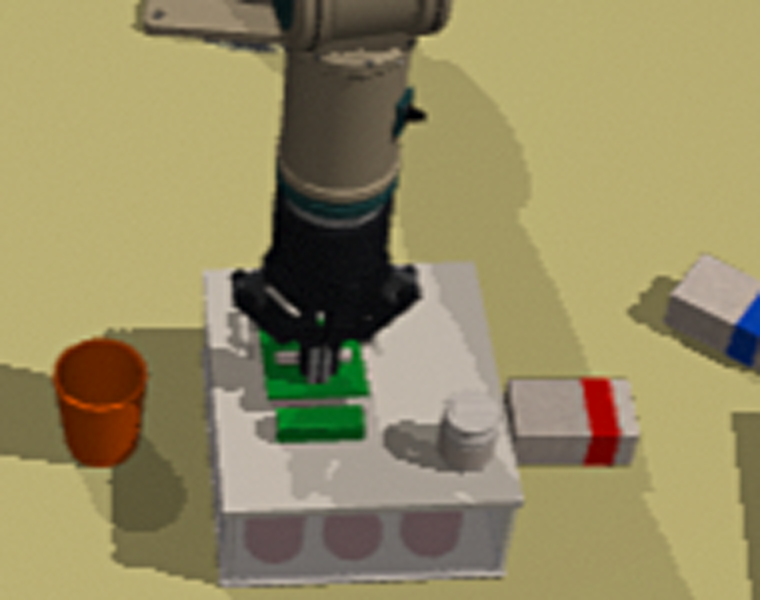

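The flap is folded well over: its edge is at about (318,392) in the zoomed view, just short of the lip at (320,423). The fingertip is in front of the white rib. Now I'll press straight down.

```bash
python3 -m inch '[0,0,0.5,0,0,0,0, 0,0,0.9,0,0,0,0, 0,0,1.3,0,0,0,0, 0,0,1.3,0,0,0,0]'; python3 kf.py
```

```text
clock: 4.5
eef_pos: [577.6, 71.2, 97.1]
tool_rot: [-1.571, 0.0, -2.994]
force: [-1.4, 0.5, 1.0]
width: 0.0
keeper frame tcp [ 10.9 -29.6  97.1] [-1.57080173e+00  1.22707276e-04 -2.99427927e+00] F [-1.3  0.7  1. ] 4.5
```

```bash
python3 -m inch '[0,0,0.2,0,0,0,0, 0,0,0.4,0,0,0,0, 0,0,0.4,0,0,0,0]'; python3 kf.py
python3 - <<'E'
from fit import *; import cv2
for n,(u,v) in {"scene":(270,110),"top":(200,130)}.items(): cv2.imwrite(f"pics/{n}3.png",cv2.resize(cam(n)["img"][v:v+150,u:u+190,::-1],None,fx=4,fy=4,interpolation=cv2.INTER_CUBIC))
E
```

```text
clock: 4.8
eef_pos: [579.0, 71.5, 95.4]
tool_rot: [-1.571, 0.003, -2.994]
force: [-1.3, -0.7, 15.4]
width: -0.3
keeper frame tcp [ 12.4 -29.6  95.4] [-1.57065504  0.00339824 -2.99435283] F [-1.4 -0.5 15.4] 4.8
```

View pics/scene3.png

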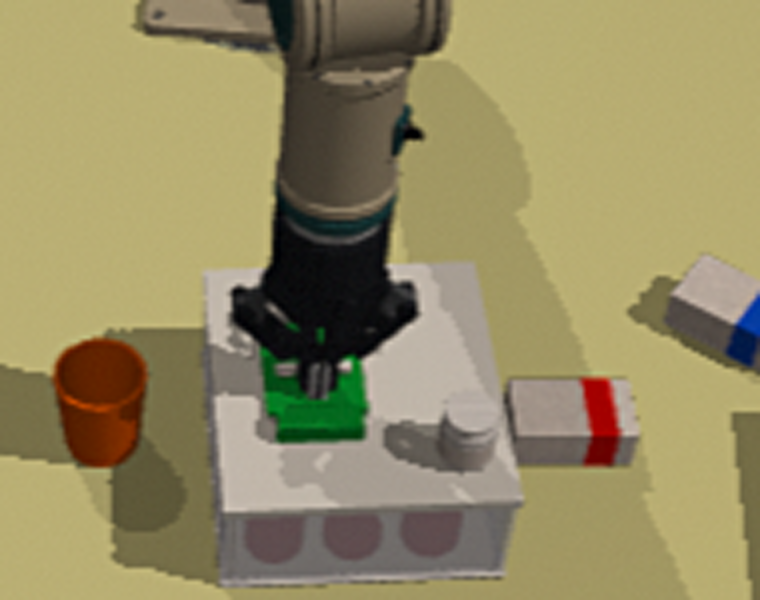

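```bash
python3 -m inch '[0,-0.2,0,0,0,0,0, 0,-0.4,0,0,0,0,0, 0,-0.6,0,0,0,0,0, 0,-0.8,0,0,0,0,0, 0,-0.9,0,0,0,0,0, 0,-0.9,0,0,0,0,0]'; python3 kf.py
python3 - <<'E'
from fit import *; import cv2
for n,(u,v) in {"scene":(290,150),"top":(200,130)}.items(): cv2.imwrite(f"pics/{n}4.png",cv2.resize(cam(n)["img"][v:v+100,u:u+120,::-1],None,fx=6,fy=6,interpolation=cv2.INTER_CUBIC))
E
```

```text
clock: 5.5
eef_pos: [588.0, 72.9, 95.5]
tool_rot: [-1.571, 0.004, -2.994]
force: [-1.1, -0.2, 14.8]
width: 0.3
keeper frame tcp [ 21.5 -29.5  95.5] [-1.57070217  0.00364924 -2.99434845] F [-1.1 -0.  14.8] 5.5
```

View pics/scene4.png

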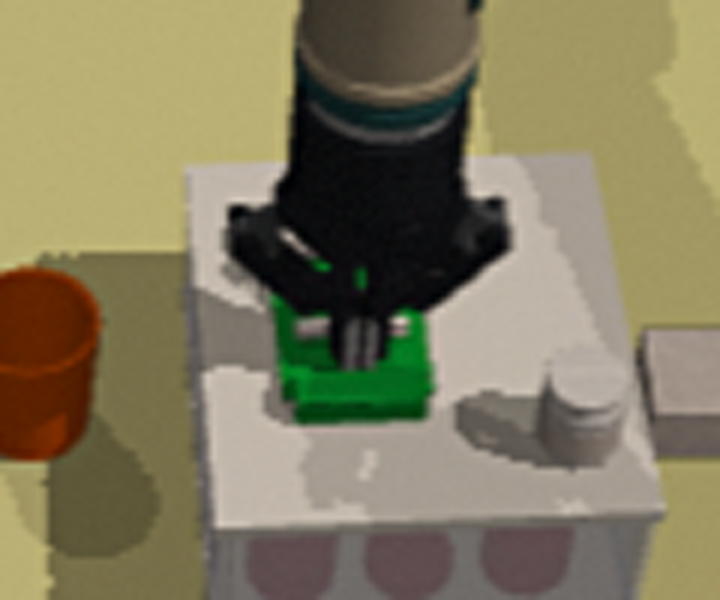

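```bash
python3 -m inch '[0,0,-1,0,0,0,0, 0,0,-4,0,0,0,0, 0,4.0,-4,0,0,0,0, 0,8,-4,0,0,0,0, 0,10,-4,0,0,0,0, 0,10,-4,0,0,0,0]'; python3 kf.py
python3 - <<'E'
from fit import *; import cv2
for n,(u,v) in {"scene":(290,150),"top":(230,130)}.items(): cv2.imwrite(f"pics/{n}5.png",cv2.resize(cam(n)["img"][v:v+100,u:u+120,::-1],None,fx=6,fy=6,interpolation=cv2.INTER_CUBIC))
E
```

```text
clock: 6.2
eef_pos: [483.6, 57.0, 133.4]
tool_rot: [-1.57, -0.005, -2.994]
force: [-0.5, 0.0, -0.0]
width: -0.1
keeper frame tcp [-84.1 -30.  133.4] [-1.57014281 -0.00457853 -2.99417809] F [-0.4  0.1 -0. ] 6.2
```

View pics/scene5.png

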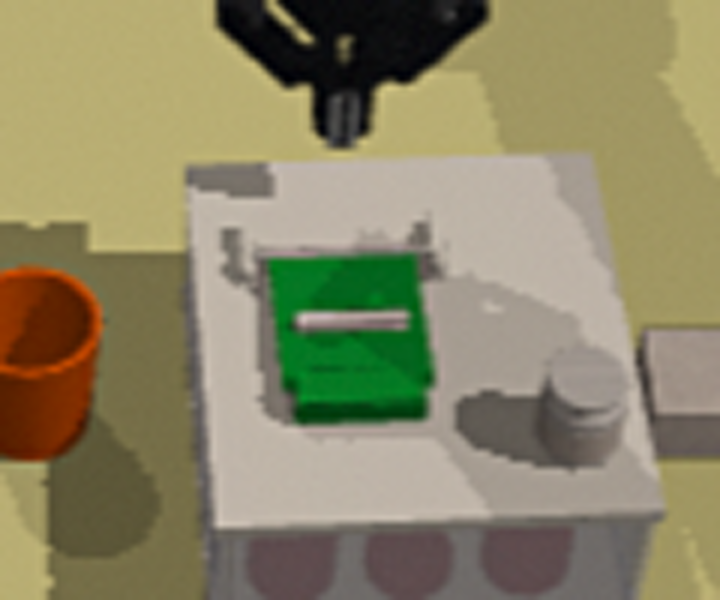

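View pics/top5.png

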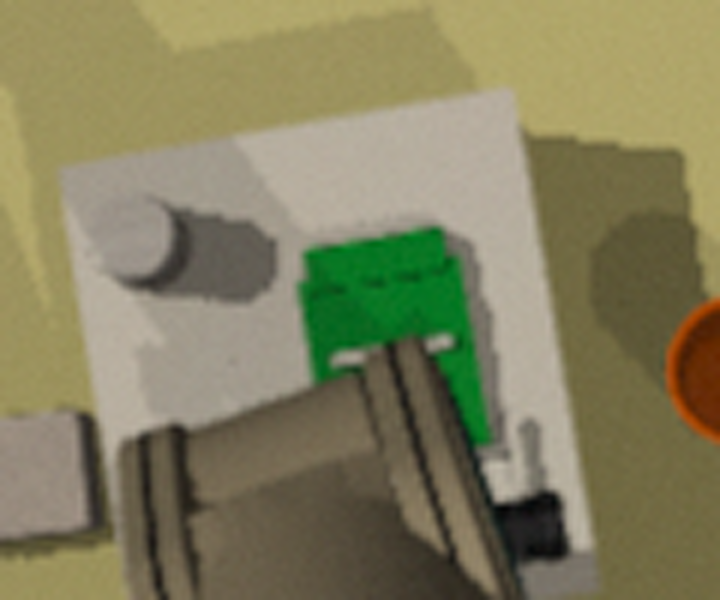

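The flap stayed down after release, with its edge under the lip. The rib is clear at (353,318) in the zoomed scene view. I'll measure it, since its position gives the carriage.

```bash
cat > rib.py <<'E'
from fit import *
import sys
def rib(n,z,off,f=6,h=105,p=np.load("p.npy")):
    px=unz(z,off,f)
    r=least_squares(lambda q:(proj(n,K(p,[q[0],q[1],h]))-px).ravel(),[0,-30]); return r.x
E
python3 - <<'E'
from rib import *
print("rib scene",rib("scene",(353,317),(290,150)),"top",rib("top",(393,349),(230,130)))
print("lip ctrl scene front-bottom face expect", rib("scene",(362,420),(290,150),h=93))
E
```

```text
rib scene [  4.26202338 -28.5546347 ] top [  4.84233204 -31.39884357]
lip ctrl scene front-bottom face expect [ 55.26043025 -28.5577788 ]
```

```bash
python3 -m inch '[0,-3,0,0,0,0,0, 0,-6.0,0,0,0,0,0, 0,-6.0,2,0,0,0,0, 0,-6.0,3.4,0,0,0,0, 0,-6.0,3.4,0,0,0,0]'; python3 kf.py
```

```text
clock: 6.9
eef_pos: [547.8, 66.9, 98.0]
tool_rot: [-1.571, -0.001, -2.994]
force: [0.5, -1.0, 0.4]
width: 0.0
keeper frame tcp [-19.1 -29.5  98. ] [-1.57100180e+00 -5.13286717e-04 -2.99434024e+00] F [ 0.3 -1.1  0.4] 6.9
```

```bash
python3 -m inch '[0,-0.4,0,0,0,0,0, 0,-0.8,0,0,0,0,0, 0,-1.1,0,0,0,0,0, 0,-1.4,0,0,0,0,0, 0,-1.6,0,0,0,0,0, 0,-1.6,0,0,0,0,0]'; python3 kf.py
```

```text
clock: 7.5
eef_pos: [562.9, 69.1, 99.4]
tool_rot: [-1.571, 0.0, -2.994]
force: [-1.5, 0.1, 0.7]
width: 0.3
keeper frame tcp [ -3.9 -29.6  99.4] [-1.57085431e+00  2.13806022e-04 -2.99433026e+00] F [-1.5  0.4  0.7] 7.5
```

```bash
python3 -m inch '[0,-0.2,0,0,0,0,0, 0,-0.4,0,0,0,0,0, 0,-0.4,0,0,0,0,0]'; python3 kf.py
```

```text
clock: 7.8
eef_pos: [563.6, 69.1, 98.3]
tool_rot: [-1.57, -0.007, -2.994]
force: [-5.3, -0.6, -0.1]
width: 0.2
keeper frame tcp [ -3.3 -29.7  98.3] [-1.57045152 -0.00675271 -2.99432874] F [-5.3  0.2 -0.1] 7.8
```

The fingertip has met a firm stop, with force rising and no further travel. I'll back off the rib, retract and check.

```bash
python3 -m inch '[0,0.8,0,0,0,0,0, 0,1.2,-1,0,0,0,0, 0,1.2,-5,0,0,0,0, 0,5,-8,0,0,0,0, 0,9,-10,0,0,0,0, 0,13,-10,0,0,0,0, 0,13,-10,0,0,0,0, 0,13,-10,0,0,0,0]'; python3 kf.py
python3 - <<'E'
from fit import *; import cv2
for n,(u,v) in {"scene":(290,150),"top":(230,130)}.items(): cv2.imwrite(f"pics/{n}6.png",cv2.resize(cam(n)["img"][v:v+100,u:u+120,::-1],None,fx=6,fy=6,interpolation=cv2.INTER_CUBIC)); cv2.imwrite(f"pics/{n}6full.png",cam(n)["img"][:,:,::-1])
E
```

```text
clock: 8.6
eef_pos: [438.8, 50.5, 200.7]
tool_rot: [-1.571, 0.004, -2.994]
force: [1.7, 0.0, -0.2]
width: -0.4
keeper frame tcp [-129.4  -29.8  200.7] [-1.5705342   0.00377201 -2.99442207] F [ 1.7 -0.2 -0.2] 8.6
```

View pics/scene6.png

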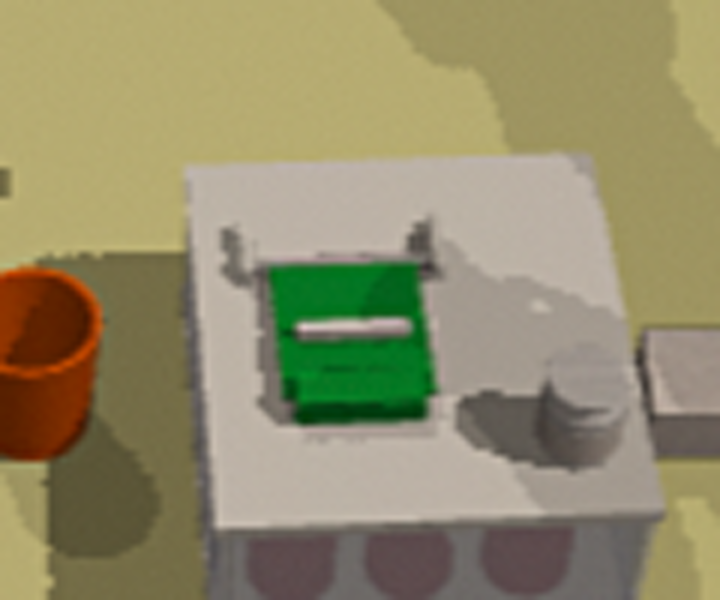

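View pics/top6.png

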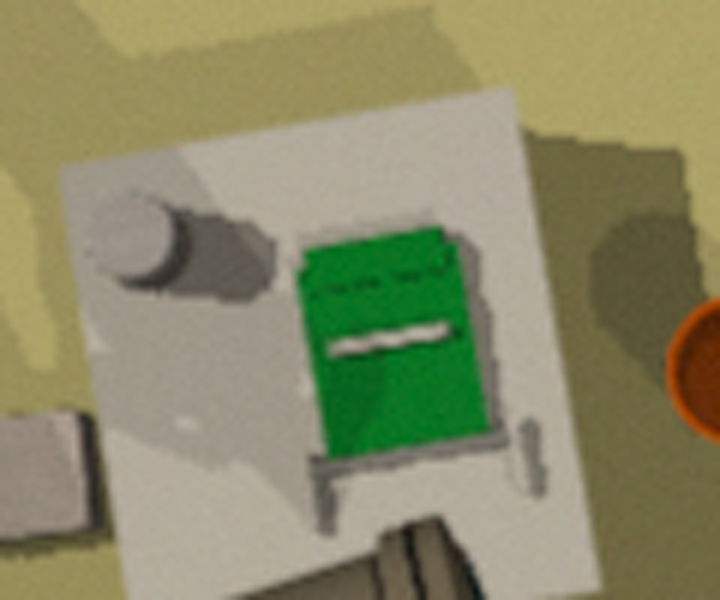

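View pics/scene6full.png

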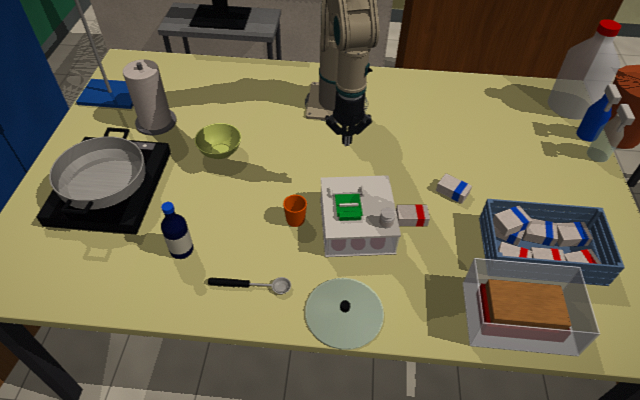

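```bash
python3 - <<'E'
from rib import *
print("rib scene",rib("scene",(354,326),(290,150)),"top",rib("top",(390,341),(230,130)))
E
python3 -m inch '[0,0,0,0,0,0,0, 0,0,0,0,0,0,0]'; python3 kf.py
```

```text
rib scene [  9.69716526 -28.60833737] top [  8.40477687 -30.70571256]
clock: 9.0
eef_pos: [438.5, 50.7, 199.0]
tool_rot: [-1.571, -0.0, -2.994]
force: [0.1, 0.6, -1.0]
width: -0.2
keeper frame tcp [-129.7  -29.6  199. ] [-1.57094854e+00 -2.60426980e-04 -2.99429507e+00] F [ 0.2  0.6 -1. ] 9.0
```

```bash
python3 -c "
from cell import finish_job; print(finish_job())"
```

```text
the job is handed in; nothing more can be done
None
```

The hatch is closed and the job is handed in at about 9 s of the 45 s allowed. `finish_job()` gives no verdict, so the result rests on my own checks.

**What I did:** With the gripper shut, I folded the flap over from behind and pressed it flat in front of the lip with about 15 N. I slid it roughly 9 mm forward under that pressure and let go; it stayed down. I then pushed on the back of the white rib until it met a firm stop (about 5 N), backed off and retracted clear.

**Last checks:**
- **Slide:** the rib sits at keeper x of about 9.7 mm in the scene view and 8.4 mm in the top view. That puts the slide at about 14.5–15.5 mm of the 16 mm, against the 11 mm required. The two views differ by about 1.3 mm, within the 2 mm calibration error. The fingertip position at the stop points to fully home.
- **Flap angle:** in the final pictures the flap lies flat with its edge under the lip and nothing touching it. I judged this by eye and did not measure the angle.
- **Surroundings:** the keeper, tin, cup, carton_a and carton_b looked unmoved, and the flask, ladle and bowl stand as they did at the start. This is also by eye.

No check failed.

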